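# Load a gel cassette into a bench reader with a push-push hatch

### The arm

A 6-joint arm with a two-finger parallel gripper is mounted at the origin on the work surface. World frame = base frame: x ahead of the robot, y to its left, z up, the work surface at z = 0. Lengths are in mm, angles in rad, forces in N, time in s.
With the tool pointing down it reaches from about 225 to 725 mm from the base axis. Payload 3.1 kg.
Tool frame: the origin (TCP) lies midway between the tips of the shut fingers; the grasp point (between the pads) lies 19 mm behind it (manip.tcp_to_grasp is the distance from the TCP to the grasp point, in mm); z points along the fingers, y is the line along which they close (so a half turn about z gives the same grasp; the last joint's range is limited). The gripper opens to 85 mm and grips with 20 to 120 N. Pads are 22 mm wide; open, the fingers measure 114 mm over their backs; the gripper's body (76 mm by 85 mm) begins 54 mm behind the grasp point. The pads swing forward as they close: fully open they stand 13 mm farther back than shut.
Start: joints at [-1.232, 0.048, 0.099, 1.622, 0, 1.443], TCP at [236.251, -468.831, 231.312] pointing down, gripper open.
Joint ranges: [-2.91, 2.91], [-0.99, 1.94], [-1.21, 1.42], [-2.12, 2.29], [-1.49, 1.47], [-3.14, 3.14]. Speed limits (rad/s): [2.79, 2.79, 3.14, 3.14, 3.14, 3.14].

### API

Orientations are given as a unit quaternion [w, x, y, z].
In Python, from plant import manip gives the robot as it stands.
- The arm moves only by the shell command python3 -m inch 'ROWS'. ROWS is JSON, a list of rows, each an object with "jaw": the gripper's target within -1 to 1 (fully open at 1, half-way at 0, shut at -1); "delta_pos": the shift along the tool's x, y, z in units of 4 cm (1.0 is 4 cm), a list of three; "angular": the turn, a rotation vector about the tool's x, y, z in units of 6 degrees (1.0 is 6 degrees), a list of three. In form: [{"jaw": jaw, "delta_pos": [tx, ty, tz], "angular": [rx, ry, rz]}, ...]. A call has exactly 5 rows; each row shifts and turns the commanded pose from where the row before left it, along the tool's axes as they then stand; what a row does not reach is not made up. A row lasts 1/8 s, in which the tool goes at most 62.5 mm and 10.7 degrees, less where a joint would pass 70% of its speed; a pose out of reach is approached as far as the arm can. A call with a number of a shift or a turn outside -1 to 1 is refused whole. A call with a gripper value outside its range is refused whole. The fingers move at their own pace and stop on an object; the grip force is fixed at half the most. Time passes only in rows, so rows that do not move let the fingers close, or fill a call up. It gives the time, the measured TCP pose, the force, the opening and the grip force at its end, in the units of the state.
- manip.read_state(): the state, without advancing time (a new reading comes with each control period).
- manip.camera(name): name is "scene" or "top" or "wrist"; returns a dict with "pixels" (480x640x3 uint8, red, green, blue), "fx", "fy", "cx", "cy" (pixels), "R" (3x3) and "t" (3): a world point X has camera coordinates R X + t. Camera axes: x right, y down, z forward; pixel columns grow to the right and rows downward; lengths in mm; the calibration is good to about 2 mm. A picture is of the moment at which its call begins. There is no depth.
- manip.finish_job(): hands the job in; it is judged then, once.
The state is a dict: "time_s": time; "qpos": joint angles; "joint_vel": joint speeds; "joint_torque": joint torques, N m; "position": TCP position; "tcp_rot": TCP orientation; "contact_force": force on the tool from outside, world axes, zero at the start; "moment": the same for the moment, N m; "opening": finger opening in mm; "grasp_force": force on a finger pad.
Only numpy, scipy, OpenCV 4.12 (cv2) and the standard library are available. Lean on these libraries where they do the work, as an engineer would, in place of code of your own. Each camera call takes 0.05 s, during which the arm holds its last target. There are 200 camera calls.

### The job

Load the gel reader: press the front of its closed top hatch gently down until the push-push latch bottoms, and let go so that the hatch swings up by itself; then lay the ribbed gel cassette flat and fully home in the pocket inside. Swing the hatch shut again and press its front gently down once more until the latch bottoms, so that it stays latched flush when you let go. Feel for the latch rather than forcing it (never push on the reader with more than 20 N), and leave the other things on the bench where they are.

Things in the scene. Friction and masses are not known exactly. Their poses are not given: they have to be found in the camera images.
- reader: white bench gel reader, fixed, front towards its -x, x to the hinge side, z up. Origin on the table; outer faces at x -110 and +118, y +-108 mm; rim 108 mm above the table. A flat white hatch 188 (x) x 190 (y) x 8 mm lies level with the rim, 3 mm inside it, hinged at the back; its front is held by a push-push latch hidden under it, set in front of the chamber.
- hinge (a point): middle of the hatch's hinge axis, 95 mm in +x from the reader's origin, 104 mm above the table; axes as the reader's (axis along y). Hatch spring with damper: once freed the hatch swings open in about 3 s; it pushes back with about 3 N at the pad when shut, 1.5 N when open. To shut it, push its outer face from behind. A thin latch pin stands 23 mm out of its inner face, 163 mm from the hinge.
- hatch_pad (a point): where to press: middle of a patch of ribs on the hatch's outer face, 163 mm from the hinge axis, 28 mm inside the front edge; moves with the hatch, z normal to its outer face (4 mm above the hinge axis when shut). A full press ends at a hard stop, 5 to 14 mm below flush: each unit differs and the depth cannot be measured beforehand, only felt.
- hatch_edge (a point): middle of the hatch's front edge on its outer face, 188 mm from the hinge axis; moves with the hatch. Latch: only the last 1 mm before the hard stop switches it, a shallower press changes nothing. About 3 to 4 N at the pad moves it to the stop, where force climbs steeply; 8 N is plenty. Each full press and release switches between latched and free.
- hatch (a joint): hatch angle in rad: 0 latched flush (it rests there by itself), grows as the front edge rises, 1.75 fully open (leaning 10 degrees back, where it stays), below 0 pressed in.
- pocket (a point): centre of the pocket's floor in the chamber under the hatch, 27 mm in +x from the reader's origin (68 mm before the hinge), 50 mm above the table, axes as the reader's. Pocket 64 (x) x 84 (y) mm, 8 mm deep, with a 3 mm 45-degree lead-in at its mouth. Chamber above it: 110 (x) x 160 (y) mm about the same centre. The shut hatch is 50 mm above the floor.
- cassette: white gel cassette, 0.14 kg: plate 61 mm (its x) by 81 mm (y), 10 mm thick, with a grip rib on top along x, 40 mm long, 12 mm wide (y) and 28 mm high, so 38 mm in all. Origin under the centre of the plate, z up. It goes in the pocket with its x along the reader's x, either way round.
- comb: grey gel comb lying flat, 75 x 20 x 20 mm with six teeth up; origin under its centre; leave it alone
- dish: clear closed petri dish, 92 mm across, 21 mm high; origin under its centre; leave it alone
- tip_box: grey pipette-tip box with a clear lid, 82 x 64 x 48 mm; origin under its centre; leave it alone
- bottle: amber glass bottle, 72 mm across, 160 mm high; origin under its centre; leave it alone
- flask: conical glass flask, 84 mm across, 130 mm high; origin under its centre; leave it alone
- beaker: glass beaker, 70 mm across, 85 mm high; origin under its centre; leave it alone
- marker: black marker lying on its side, 120 mm long, 16 mm across; origin at the middle of its underside; leave it alone

How it is judged (in metres and radians):
On the way, in this order (a step that is already met when the one before it is completed fails the run):
1. the hatch has been freed and has swung open (value of joint hatch above 1.2 rad), for 0.2 s.
2. the cassette lies fully home in the pocket, released, with the hatch open (z of cassette in the frame of pocket between -0.003 and 0.003 m and x of cassette in the frame of pocket between -0.004 and 0.004 m and y of cassette in the frame of pocket between -0.004 and 0.004 m and angle between cassette's own z axis and vertical below 0.06 rad and contact force between cassette and the fingers below 0.1 N and value of joint hatch above 0.6 rad), for 0.2 s.
3. the hatch is latched flush and no longer touched (value of joint hatch between -0.025 and 0.025 rad and contact force between reader and the fingers below 0.1 N and contact force between reader and the arm below 0.1 N), for 0.5 s.
At the end, for the whole second after the job is handed in: The hatch stays latched flush by itself (within 0.025 rad, still), and the cassette lies at rest and flat in the pocket: underside within 3 mm of the pocket's floor, centred within 4 mm, tilted less than 0.06 rad; the reader is not touched (all of step 3 and z of cassette in the frame of pocket between -0.003 and 0.003 m and x of cassette in the frame of pocket between -0.004 and 0.004 m and y of cassette in the frame of pocket between -0.004 and 0.004 m and angle between cassette's own z axis and vertical below 0.06 rad and velocity of joint hatch between -0.02 and 0.02 rad/s and linear speed of cassette below 0.02 m/s).
It fails at once if the reader or its hatch is pushed with more than 20 N (contact force between reader and the fingers above 20 N or contact force between reader and the arm above 20 N).
It fails at once if another thing on the bench is shifted by more than 30 mm (distance of any of comb, dish, tip_box, bottle, flask, beaker, marker from where it was at the start of the episode above 0.03 m).
It also fails if it takes over 72 s, if anything falls off the work surface, if the arm or the gripper's body presses on something with over 40 N, if the wrist force passes 120 N, or if a joint passes its speed limit or range.

## Working session

There is one attempt and no reset: what is moved stays moved. The work goes in short steps, Python scripts to look and compute and a shell command to move; the robot and the scene stay as the last step left them, time stands still between calls to the robot, and variables do not carry over. Pictures are saved under pics/ and viewed, at most 10 in all, crops included, and the job is handed in when it is done.

```bash
ls; mkdir -p pics
python3 - <<'E'
from plant import manip
import cv2,numpy as np
s=manip.read_state();print(s)
for n in("top","scene"):
    c=manip.camera(n);cv2.imwrite(f"pics/{n}0.png",c["pixels"][:,:,::-1]);print(n,c["fx"],c["cx"],c["cy"],np.round(c["R"],4).tolist(),np.round(c["t"],1))
print(manip.tcp_to_grasp)
E
```

```text
pics
{'time_s': 0.0, 'qpos': array([-1.23180346e+00,  4.87389710e-02,  9.75794888e-02,  1.62200615e+00,
       -2.72270277e-05,  1.44301562e+00]), 'joint_vel': array([-0.0007111 ,  0.00011456, -0.00112967,  0.00063052, -0.00011792,
        0.00052077]), 'joint_torque': array([-4.88000460e-04, -3.38774228e+01,  3.20018899e+01,  2.00966606e-02,
       -2.62039248e-04, -7.36203333e-06]), 'position': array([ 236.03594397, -468.25323751,  230.11410043]), 'tcp_rot': array([-1.17661707e-03,  9.72888015e-01,  2.31273664e-01, -1.38411695e-04]), 'contact_force': array([ 0.40981229, -0.0082969 , -0.04315604]), 'moment': array([ 0.03965708,  0.00932441, -0.00496447]), 'grasp_force': 0.0, 'opening': 85.80230188839259}
top 478.73328351738195 312.5982752246492 240.76691981109502 [[-0.0456, -0.999, 0.0003], [-0.9693, 0.0442, -0.2418], [0.2415, -0.0113, -0.9703]] [128.8 613.3 824.2]
scene 558.2596738604423 317.7779429868863 242.85036181545777 [[0.8175, 0.5759, 0.0043], [0.4673, -0.659, -0.5893], [-0.3365, 0.4838, -0.8079]] [-543.7 -181.  1228.6]
18.700000000000003
```

View pics/top0.png

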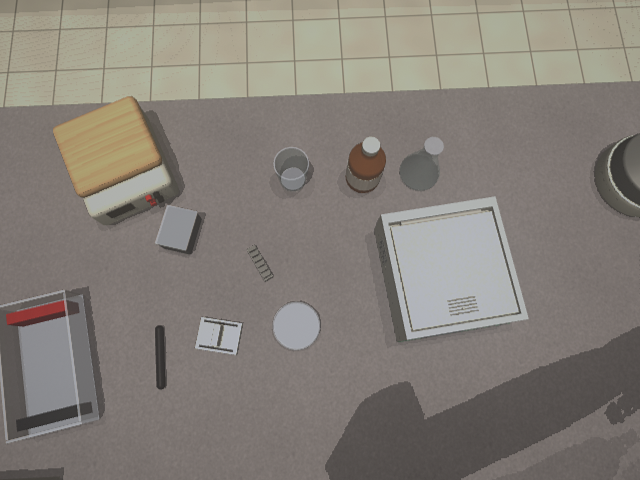

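View pics/scene0.png

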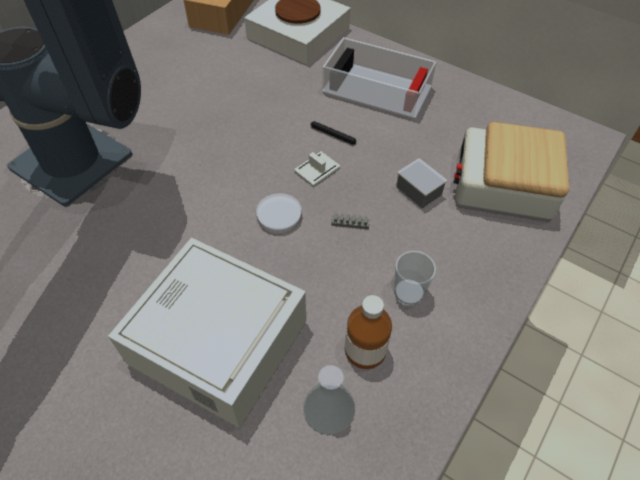

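The top view shows the reader around (452,268) with its pad at (463,305), and the cassette at (219,336) with the dish, marker and comb near it. The scene view agrees, with the reader at (210,330) and the cassette at (318,167). Next I zoom in on both from the top view.

Run:
```python
import cv2,numpy as np
im=cv2.imread("pics/top0.png")
a=cv2.resize(im[190:350,370:540],None,fx=3,fy=3,interpolation=cv2.INTER_CUBIC)
b=cv2.resize(im[310:362,188:250],None,fx=4,fy=4,interpolation=cv2.INTER_CUBIC)
o=np.zeros((480,510+248,3),np.uint8);o[:,:510]=a;o[:208,510:]=b
cv2.imwrite("pics/zoom.png",o)
g=cv2.cvtColor(im,6)
print(g[270,375:400],g[270,505:535]);print(g[200:222,440],g[322:345,460])
```

```text
[115 113 113 114 115 113 113  83  86  86  86  87  87  87  88  86  83 128
 180 180 180 180 184 126  87] [179 181 174  94  94 179 181 178 179 180 154 125 120 119 122 123 123 123
 123 123 124 125 125 126 126 123 122 122 120 119]
[126 126 124 125 122 170 181 179 178 178 179 179 180 183 149 133 154 175
 162 173 180 181] [128 114 170 180 179 179 179 183 136  86 101 108 107 116 118 117 116 124
 125 122 122 121 121]
```

View pics/zoom.png

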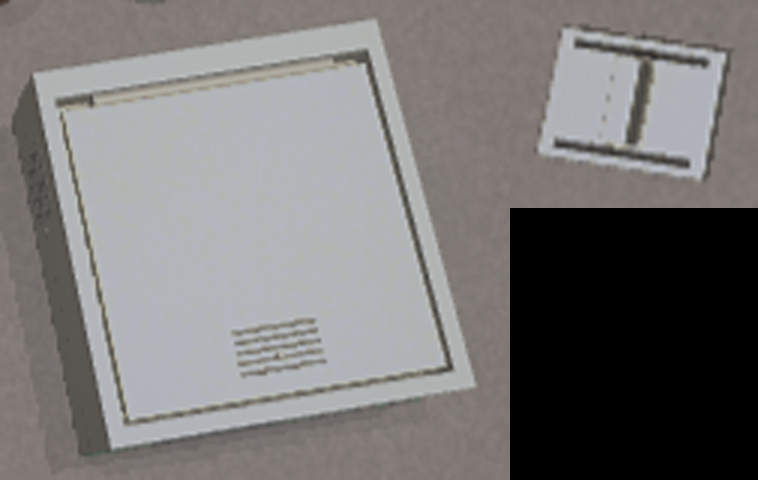

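The zoom shows clear outlines: the rim's outer corners, the pad ribs, and the cassette plate with its rib running image-vertical. I'll fit rectangles to these in world coordinates.

```bash
cat > h.py <<'E'
import cv2,numpy as np
from plant import manip
def unproj(c,px,z):
    px=np.atleast_2d(px).astype(float);K=(px-[c["cx"],c["cy"]])/[c["fx"],c["fy"]]
    d=np.c_[K,np.ones(len(K))]@c["R"];o=-np.asarray(c["R"]).T@c["t"]
    return o+d*((z-o[2])/d[:,2])[:,None]
def proj(c,X):
    q=np.atleast_2d(X)@np.asarray(c["R"]).T+c["t"];return q[:,:2]/q[:,2:]*[c["fx"],c["fy"]]+[c["cx"],c["cy"]]
E
python3 - <<'E'
from h import *
c=manip.camera("top");im=c["pixels"];g=cv2.cvtColor(im,cv2.COLOR_RGB2GRAY)
m=cv2.morphologyEx((g>150).astype(np.uint8),cv2.MORPH_CLOSE,np.ones((7,7)))
n,l,st,ce=cv2.connectedComponentsWithStats(m)
for name,p,z in(("reader",(450,270),108),("cass",(205,336),10)):
    k=l[p[1],p[0]];ct=max(cv2.findContours((l==k).astype(np.uint8),0,1)[0],key=cv2.contourArea)[:,0]
    W=unproj(c,ct,z)[:,:2].astype(np.float32);r=cv2.minAreaRect(W);print(name,st[k],r,cv2.boxPoints(r).round(1).tolist())
    h=cv2.approxPolyDP(ct,4,True)[:,0];print(h.tolist(),unproj(c,h,z).round(1)[:,:2].tolist())
b=(g<150)[290:318,440:485];ys,xs=np.nonzero(b);print("pad",unproj(c,[[xs.mean()+440,ys.mean()+290]],108),b.sum())
E
```

```text
reader [  381   196   148   143 15166] ((554.8257446289062, -146.62081909179688), (227.96389770507812, 216.19485473632812), 6.74869966506958) [[428.8999938964844, -52.70000076293945], [454.29998779296875, -267.3999938964844], [680.7000122070312, -240.60000610351562], [655.2999877929688, -25.899999618530273]]
[[494, 196], [381, 214], [407, 338], [528, 318]] [[680.4, -238.4], [655.2, -26.6], [430.7, -53.4], [455.1, -266.8]]
cass [ 195  317   47   38 1325] ((455.81463623046875, 290.23480224609375), (80.1020736694336, 59.994178771972656), 78.78756713867188) [[418.6000061035156, 256.79998779296875], [477.5, 245.10000610351562], [493.0, 323.70001220703125], [434.20001220703125, 335.3999938964844]]
[[201, 317], [195, 347], [235, 354], [241, 323]] [[492.2, 323.4], [435.8, 334.2], [419.2, 257.9], [477.2, 245.9]]
pad [[ 482.70277069 -155.75918601  108.        ]] 210
```

```bash
cat >> h.py <<'E'
from scipy.spatial.transform import Rotation as Ro
import json
def plan(xyz,yaw=None,n=5,jaw=1,R=None):
    """tool-frame rows from the measured pose to xyz (mm), tool down with its x at yaw (deg)"""
    s=manip.read_state();q=s["tcp_rot"];R0=Ro.from_quat(np.r_[q[1:],q[0]]);p=s["position"]
    T=R if R is not None else Ro.from_euler("z",yaw,degrees=True)*Ro.from_euler("x",180,degrees=True)
    rv=(R0.inv()*T).as_rotvec(degrees=True)/n;d=(np.asarray(xyz)-p)/n
    rows=[]
    for i in range(n):
        Ri=R0*Ro.from_rotvec(rv*i,degrees=True)
        rows.append(dict(jaw=jaw,delta_pos=(Ri.inv().apply(d)/40).round(2 if np.abs(d).max()>10 else 3).tolist(),angular=(rv/6).round(2).tolist()))
    for i in range(0,n,5): print(json.dumps(rows[i:i+5]))
def reader(x,y,z,yaw=np.radians(6.75),o=(550.85,-147.1)):
    return np.array([o[0]+x*np.cos(yaw)-y*np.sin(yaw),o[1]+x*np.sin(yaw)+y*np.cos(yaw),z])
E
python3 -c "
from h import *
plan(reader(-68,0,150),116.7,15,-1)"
```

```text
[{"jaw": -1, "delta_pos": [0.6, -0.28, 0.13], "angular": [-0.0, -0.0, -1.0]}, {"jaw": -1, "delta_pos": [0.63, -0.22, 0.13], "angular": [-0.0, -0.0, -1.0]}, {"jaw": -1, "delta_pos": [0.65, -0.15, 0.13], "angular": [-0.0, -0.0, -1.0]}, {"jaw": -1, "delta_pos": [0.66, -0.08, 0.13], "angular": [-0.0, -0.0, -1.0]}, {"jaw": -1, "delta_pos": [0.66, -0.01, 0.13], "angular": [-0.0, -0.0, -1.0]}]
[{"jaw": -1, "delta_pos": [0.66, 0.06, 0.13], "angular": [-0.0, -0.0, -1.0]}, {"jaw": -1, "delta_pos": [0.65, 0.13, 0.13], "angular": [-0.0, -0.0, -1.0]}, {"jaw": -1, "delta_pos": [0.64, 0.19, 0.13], "angular": [-0.0, -0.0, -1.0]}, {"jaw": -1, "delta_pos": [0.61, 0.26, 0.13], "angular": [-0.0, -0.0, -1.0]}, {"jaw": -1, "delta_pos": [0.58, 0.32, 0.13], "angular": [-0.0, -0.0, -1.0]}]
[{"jaw": -1, "delta_pos": [0.54, 0.38, 0.13], "angular": [-0.0, -0.0, -1.0]}, {"jaw": -1, "delta_pos": [0.5, 0.44, 0.13], "angular": [-0.0, -0.0, -1.0]}, {"jaw": -1, "delta_pos": [0.45, 0.49, 0.13], "angular": [-0.0, -0.0, -1.0]}, {"jaw": -1, "delta_pos": [0.4, 0.53, 0.13], "angular": [-0.0, -0.0, -1.0]}, {"jaw": -1, "delta_pos": [0.34, 0.57, 0.13], "angular": [-0.0, -0.0, -1.0]}]
```

```bash
python3 -m inch '[{"jaw": -1, "delta_pos": [0.6, -0.28, 0.13], "angular": [0,0,-1]}, {"jaw": -1, "delta_pos": [0.63, -0.22, 0.13], "angular": [0,0,-1]}, {"jaw": -1, "delta_pos": [0.65, -0.15, 0.13], "angular": [0,0,-1]}, {"jaw": -1, "delta_pos": [0.66, -0.08, 0.13], "angular": [0,0,-1]}, {"jaw": -1, "delta_pos": [0.66, -0.01, 0.13], "angular": [0,0,-1]}]'
python3 -m inch '[{"jaw": -1, "delta_pos": [0.66, 0.06, 0.13], "angular": [0,0,-1]}, {"jaw": -1, "delta_pos": [0.65, 0.13, 0.13], "angular": [0,0,-1]}, {"jaw": -1, "delta_pos": [0.64, 0.19, 0.13], "angular": [0,0,-1]}, {"jaw": -1, "delta_pos": [0.61, 0.26, 0.13], "angular": [0,0,-1]}, {"jaw": -1, "delta_pos": [0.58, 0.32, 0.13], "angular": [0,0,-1]}]'
python3 -m inch '[{"jaw": -1, "delta_pos": [0.54, 0.38, 0.13], "angular": [0,0,-1]}, {"jaw": -1, "delta_pos": [0.5, 0.44, 0.13], "angular": [0,0,-1]}, {"jaw": -1, "delta_pos": [0.45, 0.49, 0.13], "angular": [0,0,-1]}, {"jaw": -1, "delta_pos": [0.4, 0.53, 0.13], "angular": [0,0,-1]}, {"jaw": -1, "delta_pos": [0.34, 0.57, 0.13], "angular": [0,0,-1]}]'
python3 -c "
from h import *
print(manip.read_state()['qpos'])
plan(reader(-68,0,116),116.7,5,-1)"
```

```text
time_s: 0.78
position: [318.8, -363.6, 204.7]
tcp_rot: [-0.0, 0.879, 0.477, -0.0]
contact_force: [0.0, -0.2, -0.0]
opening: 0.3
grasp_force: 0.0
time_s: 1.4
position: [401.0, -259.3, 178.7]
tcp_rot: [-0.0, 0.726, 0.688, -0.0]
contact_force: [0.5, -1.1, 0.1]
opening: 0.0
grasp_force: 0.0
time_s: 2.02
position: [483.5, -155.4, 152.7]
tcp_rot: [-0.0, 0.523, 0.852, -0.0]
contact_force: [0.4, 0.4, -0.3]
opening: -0.1
grasp_force: 0.0
[-4.43112920e-01  7.86145164e-04 -1.04925008e-01  1.46581568e+00
 -3.84875042e-05  6.57380304e-01]
[{"jaw": -1, "delta_pos": [0.002, -0.0, 0.184], "angular": [-0.0, -0.0, 0.01]}, {"jaw": -1, "delta_pos": [0.002, -0.0, 0.184], "angular": [-0.0, -0.0, 0.01]}, {"jaw": -1, "delta_pos": [0.002, -0.0, 0.184], "angular": [-0.0, -0.0, 0.01]}, {"jaw": -1, "delta_pos": [0.002, -0.0, 0.184], "angular": [-0.0, -0.0, 0.01]}, {"jaw": -1, "delta_pos": [0.002, -0.0, 0.184], "angular": [-0.0, -0.0, 0.01]}]
```

```bash
python3 -m inch '[{"jaw":-1,"delta_pos":[0,0,0.2],"angular":[0,0,0]},{"jaw":-1,"delta_pos":[0,0,0.2],"angular":[0,0,0]},{"jaw":-1,"delta_pos":[0,0,0.2],"angular":[0,0,0]},{"jaw":-1,"delta_pos":[0,0,0.2],"angular":[0,0,0]},{"jaw":-1,"delta_pos":[0,0,0.18],"angular":[0,0,0]}]'
python3 -m inch '[{"jaw":-1,"delta_pos":[0,0,0.02],"angular":[0,0,0]},{"jaw":-1,"delta_pos":[0,0,0.02],"angular":[0,0,0]},{"jaw":-1,"delta_pos":[0,0,0.02],"angular":[0,0,0]},{"jaw":-1,"delta_pos":[0,0,0.02],"angular":[0,0,0]},{"jaw":-1,"delta_pos":[0,0,0.02],"angular":[0,0,0]}]'
```

```text
time_s: 2.65
position: [483.0, -156.7, 113.5]
tcp_rot: [-0.0, 0.525, 0.851, -0.0]
contact_force: [0.5, -0.0, 0.2]
opening: 0.0
grasp_force: 0.0
time_s: 3.28
position: [483.4, -156.3, 110.3]
tcp_rot: [0.0, 0.524, 0.851, 0.0]
contact_force: [-0.4, 0.7, -0.1]
opening: -0.0
grasp_force: 0.0
```

```bash
python3 -m inch '[{"jaw":-1,"delta_pos":[0,0,0.02],"angular":[0,0,0]},{"jaw":-1,"delta_pos":[0,0,0.02],"angular":[0,0,0]},{"jaw":-1,"delta_pos":[0,0,0.02],"angular":[0,0,0]},{"jaw":-1,"delta_pos":[0,0,0.02],"angular":[0,0,0]},{"jaw":-1,"delta_pos":[0,0,0.02],"angular":[0,0,0]}]'
```

```text
time_s: 3.9
position: [483.3, -156.3, 106.3]
tcp_rot: [0.0, 0.524, 0.852, 0.0]
contact_force: [-1.8, -0.0, 3.0]
opening: 0.2
grasp_force: 1.3
```

```bash
python3 -m inch '[{"jaw":-1,"delta_pos":[0,0,0.015],"angular":[0,0,0]},{"jaw":-1,"delta_pos":[0,0,0.015],"angular":[0,0,0]},{"jaw":-1,"delta_pos":[0,0,0.015],"angular":[0,0,0]},{"jaw":-1,"delta_pos":[0,0,0.015],"angular":[0,0,0]},{"jaw":-1,"delta_pos":[0,0,0.015],"angular":[0,0,0]}]'
```

```text
time_s: 4.53
position: [483.3, -156.3, 103.1]
tcp_rot: [0.0, 0.524, 0.851, 0.0]
contact_force: [-0.8, 0.5, 2.4]
opening: -0.0
grasp_force: 1.3
```

```bash
python3 -m inch '[{"jaw":-1,"delta_pos":[0,0,0.01],"angular":[0,0,0]},{"jaw":-1,"delta_pos":[0,0,0.01],"angular":[0,0,0]},{"jaw":-1,"delta_pos":[0,0,0.01],"angular":[0,0,0]},{"jaw":-1,"delta_pos":[0,0,0.01],"angular":[0,0,0]},{"jaw":-1,"delta_pos":[0,0,0],"angular":[0,0,0]}]'
```

```text
time_s: 5.15
position: [483.3, -156.3, 101.5]
tcp_rot: [0.0, 0.524, 0.851, 0.0]
contact_force: [-0.1, 1.3, 2.0]
opening: -0.1
grasp_force: 1.3
```

```bash
python3 -m inch '[{"jaw":-1,"delta_pos":[0,0,0.01],"angular":[0,0,0]},{"jaw":-1,"delta_pos":[0,0,0.01],"angular":[0,0,0]},{"jaw":-1,"delta_pos":[0,0,0.01],"angular":[0,0,0]},{"jaw":-1,"delta_pos":[0,0,0.01],"angular":[0,0,0]},{"jaw":-1,"delta_pos":[0,0,0],"angular":[0,0,0]}]'
```

```text
time_s: 5.78
position: [483.4, -156.3, 100.0]
tcp_rot: [0.0, 0.524, 0.851, 0.0]
contact_force: [-0.7, 0.8, 4.5]
opening: -0.0
grasp_force: 1.9
```

```bash
python3 -m inch '[{"jaw":-1,"delta_pos":[0,0,0.01],"angular":[0,0,0]},{"jaw":-1,"delta_pos":[0,0,0.01],"angular":[0,0,0]},{"jaw":-1,"delta_pos":[0,0,0.01],"angular":[0,0,0]},{"jaw":-1,"delta_pos":[0,0,0.01],"angular":[0,0,0]},{"jaw":-1,"delta_pos":[0,0,0],"angular":[0,0,0]}]'
```

```text
time_s: 6.4
position: [483.4, -156.3, 99.7]
tcp_rot: [0.0, 0.524, 0.851, 0.0]
contact_force: [-2.7, 1.5, 9.5]
opening: 0.0
grasp_force: 4.5
```

```bash
python3 -c "
from h import *
plan(reader(-150,0,170),116.7,5,-1)"
```

```text
[{"jaw": -1, "delta_pos": [0.15, -0.38, -0.35], "angular": [0.0, 0.0, 0.0]}, {"jaw": -1, "delta_pos": [0.15, -0.38, -0.35], "angular": [0.0, 0.0, 0.0]}, {"jaw": -1, "delta_pos": [0.15, -0.38, -0.35], "angular": [0.0, 0.0, 0.0]}, {"jaw": -1, "delta_pos": [0.15, -0.38, -0.35], "angular": [0.0, 0.0, 0.0]}, {"jaw": -1, "delta_pos": [0.15, -0.38, -0.35], "angular": [0.0, 0.0, 0.0]}]
```

```bash
python3 -m inch '[{"jaw":-1,"delta_pos":[0,0,-0.4],"angular":[0,0,0]},{"jaw":-1,"delta_pos":[0.1,-0.3,-0.6],"angular":[0,0,0]},{"jaw":-1,"delta_pos":[0.2,-0.5,-0.5],"angular":[0,0,0]},{"jaw":-1,"delta_pos":[0.25,-0.6,-0.3],"angular":[0,0,0]},{"jaw":-1,"delta_pos":[0.2,-0.5,-0.1],"angular":[0,0,0]}]'
python3 -c "
from h import *
plan([455.8,290.2,120],168.8,15,1)"
```

```text
time_s: 7.02
position: [401.8, -164.2, 175.6]
tcp_rot: [0.001, 0.524, 0.851, -0.0]
contact_force: [0.3, -0.6, -0.1]
opening: -0.1
grasp_force: 0.0
[{"jaw": 1, "delta_pos": [0.64, 0.42, 0.09], "angular": [0.0, 0.0, -0.58]}, {"jaw": 1, "delta_pos": [0.61, 0.46, 0.09], "angular": [0.0, 0.0, -0.58]}, {"jaw": 1, "delta_pos": [0.58, 0.49, 0.09], "angular": [0.0, 0.0, -0.58]}, {"jaw": 1, "delta_pos": [0.55, 0.53, 0.09], "angular": [0.0, 0.0, -0.58]}, {"jaw": 1, "delta_pos": [0.52, 0.56, 0.09], "angular": [0.0, 0.0, -0.58]}]
[{"jaw": 1, "delta_pos": [0.48, 0.59, 0.09], "angular": [0.0, 0.0, -0.58]}, {"jaw": 1, "delta_pos": [0.44, 0.62, 0.09], "angular": [0.0, 0.0, -0.58]}, {"jaw": 1, "delta_pos": [0.41, 0.65, 0.09], "angular": [0.0, 0.0, -0.58]}, {"jaw": 1, "delta_pos": [0.37, 0.67, 0.09], "angular": [0.0, 0.0, -0.58]}, {"jaw": 1, "delta_pos": [0.33, 0.69, 0.09], "angular": [0.0, 0.0, -0.58]}]
[{"jaw": 1, "delta_pos": [0.28, 0.71, 0.09], "angular": [0.0, 0.0, -0.58]}, {"jaw": 1, "delta_pos": [0.24, 0.72, 0.09], "angular": [0.0, 0.0, -0.58]}, {"jaw": 1, "delta_pos": [0.2, 0.74, 0.09], "angular": [0.0, 0.0, -0.58]}, {"jaw": 1, "delta_pos": [0.15, 0.75, 0.09], "angular": [0.0, 0.0, -0.58]}, {"jaw": 1, "delta_pos": [0.1, 0.76, 0.09], "angular": [0.0, 0.0, -0.58]}]
```

```bash
python3 -m inch '[{"jaw": 1, "delta_pos": [0.64, 0.42, 0.09], "angular": [0,0,-0.58]}, {"jaw": 1, "delta_pos": [0.61, 0.46, 0.09], "angular": [0,0,-0.58]}, {"jaw": 1, "delta_pos": [0.58, 0.49, 0.09], "angular": [0,0,-0.58]}, {"jaw": 1, "delta_pos": [0.55, 0.53, 0.09], "angular": [0,0,-0.58]}, {"jaw": 1, "delta_pos": [0.52, 0.56, 0.09], "angular": [0,0,-0.58]}]'
python3 -m inch '[{"jaw": 1, "delta_pos": [0.48, 0.59, 0.09], "angular": [0,0,-0.58]}, {"jaw": 1, "delta_pos": [0.44, 0.62, 0.09], "angular": [0,0,-0.58]}, {"jaw": 1, "delta_pos": [0.41, 0.65, 0.09], "angular": [0,0,-0.58]}, {"jaw": 1, "delta_pos": [0.37, 0.67, 0.09], "angular": [0,0,-0.58]}, {"jaw": 1, "delta_pos": [0.33, 0.69, 0.09], "angular": [0,0,-0.58]}]'
python3 -m inch '[{"jaw": 1, "delta_pos": [0.28, 0.71, 0.09], "angular": [0,0,-0.58]}, {"jaw": 1, "delta_pos": [0.24, 0.72, 0.09], "angular": [0,0,-0.58]}, {"jaw": 1, "delta_pos": [0.2, 0.74, 0.09], "angular": [0,0,-0.58]}, {"jaw": 1, "delta_pos": [0.15, 0.75, 0.09], "angular": [0,0,-0.58]}, {"jaw": 1, "delta_pos": [0.1, 0.76, 0.09], "angular": [0,0,-0.58]}]'
python3 - <<'E'
from h import *
t=manip.camera("top")["pixels"];c=manip.camera("wrist");w=c["pixels"]
print(c["fx"],c["cx"],c["cy"],np.round(c["R"],3).tolist(),c["t"])
np.savez("w.npz",**c)
cv2.imwrite("pics/b.png",np.hstack([cv2.resize(t,(400,300),interpolation=3),cv2.resize(w,(400,300),interpolation=3)])[:,:,::-1])
E
```

```text
time_s: 7.65
position: [419.7, -11.1, 156.3]
tcp_rot: [0.0, 0.389, 0.921, 0.0]
contact_force: [0.1, -0.8, -0.3]
opening: 85.3
grasp_force: 0.0
time_s: 8.28
position: [437.4, 140.8, 138.3]
tcp_rot: [0.0, 0.245, 0.97, 0.0]
contact_force: [-0.5, -0.8, -0.2]
opening: 85.7
grasp_force: 0.0
time_s: 8.9
position: [455.3, 292.5, 120.1]
tcp_rot: [0.0, 0.095, 0.995, -0.0]
contact_force: [0.2, -1.2, 0.1]
opening: 85.0
grasp_force: 0.0
333.05292109750405 315.7580872811155 239.00066950757383 [[0.187, 0.982, 0.004], [0.945, -0.181, 0.272], [0.268, -0.046, -0.962]] [-377.65679109 -382.12941138  163.22956297]
```

View pics/b.png

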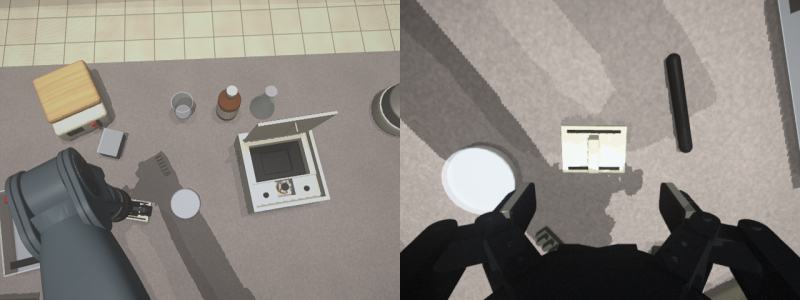

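The hatch has swung half open and is still rising in the top half. In the wrist half the cassette is at about (310,238) full-res, roughly square to the image and clear of the dish and marker. I'll measure it more closely from the wrist image.

Run:
```python
from h import *
c=dict(np.load("w.npz"));im=c["pixels"];
g=im.min(axis=2)
print(g[190:280:6,310],g[238,250:370:8])
m=cv2.morphologyEx((g>165).astype(np.uint8),cv2.MORPH_CLOSE,np.ones((9,9)))
n,l,st,ce=cv2.connectedComponentsWithStats(m)
k=l[230,280];ct=max(cv2.findContours((l==k).astype(np.uint8),0,1)[0],key=cv2.contourArea)[:,0]
W=unproj(c,ct,10)[:,:2].astype(np.float32);print(st[k],cv2.minAreaRect(W))
h=cv2.approxPolyDP(ct,4,True)[:,0];print(h.tolist(),unproj(c,h,10).round(1)[:,:2].tolist())
# rib top face z=38
print(manip.read_state()["position"])
cv2.imwrite("pics/wc.png",cv2.resize(im[190:285,240:380,::-1],None,fx=4,fy=4,interpolation=2))
```

```text
[149 145 192  96 226 116 226 236 227 226 245 245 245 245 187] [158 143 243 243 242 243 243 226 227 237 244 237 237 235 153]
[  158     0   474   400 88065] ((450.70831298828125, 369.76458740234375), (382.030517578125, 299.6698913574219), 11.247151374816895)
[[161, 19], [158, 31], [165, 32], [165, 40], [193, 68], [195, 80], [203, 82], [199, 92], [206, 94], [209, 122], [190, 123], [182, 116], [183, 142], [195, 145], [201, 128], [216, 130], [217, 139], [228, 141], [227, 150], [213, 150], [209, 142], [206, 157], [183, 157], [176, 173], [184, 176], [188, 187], [197, 188], [194, 198], [211, 222], [216, 222], [217, 206], [252, 217], [251, 226], [219, 225], [242, 265], [253, 260], [261, 274], [333, 275], [334, 281], [335, 276], [350, 276], [352, 288], [351, 276], [358, 275], [360, 265], [370, 265], [372, 273], [388, 272], [388, 299], [378, 311], [361, 312], [359, 304], [340, 310], [329, 335], [343, 347], [344, 361], [336, 373], [339, 390], [377, 388], [387, 399], [393, 387], [423, 384], [432, 373], [413, 336], [418, 291], [435, 290], [486, 337], [501, 340], [514, 355], [538, 360], [540, 351]
[... 2638 characters left out ...]
7], [479.4, 395.0], [462.7, 394.1], [456.9, 384.6], [465.7, 362.5], [468.1, 335.9], [453.4, 341.2], [451.5, 335.2], [435.8, 336.8], [420.4, 259.7], [409.9, 261.4], [409.2, 270.1], [403.4, 271.4], [403.8, 277.5], [399.7, 279.1], [403.9, 285.8], [409.7, 284.6], [410.6, 277.5], [411.6, 290.3], [415.4, 290.3], [409.5, 318.9], [399.2, 319.3], [390.1, 332.0], [368.7, 321.8], [350.5, 320.8], [320.4, 296.1], [315.1, 297.3], [296.3, 286.0], [293.5, 280.6], [289.7, 281.5], [292.4, 277.5], [285.4, 259.1], [287.6, 264.5], [298.3, 258.9], [297.1, 253.0], [293.5, 252.7], [297.9, 250.7], [296.7, 244.2], [282.5, 243.6], [281.8, 239.8], [297.3, 231.6], [296.3, 226.3]]
[454.95574888 293.79975159 119.55132472]
```

View pics/wc.png

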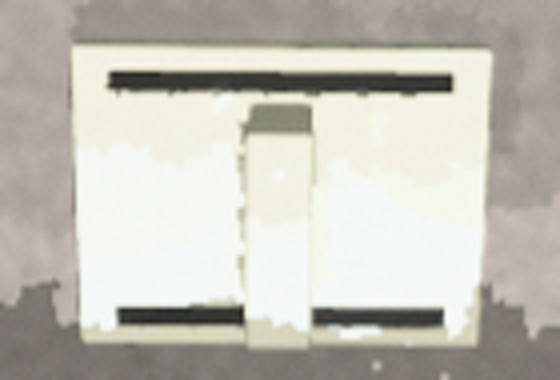

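The plate's top corners in the crop are about (72,44), (491,48), (480,330) and (82,330). The rib's top face runs x 246–312, y 133 to about 330.

Run:
```python
from h import *
c=dict(np.load("w.npz"))
f=lambda p:np.array(p)/4+[239.6,189.6]
W=unproj(c,f([(72,44),(491,48),(480,330),(82,330)]),10)[:,:2];print(W.round(1),W.mean(0),cv2.minAreaRect(W.astype(np.float32)))
r=unproj(c,f([(246,133),(312,133)]),38)[:,:2];print("rib",r,r.mean(0))
plan([455.6,290.5,40],168.8,5,1)
```

```text
[[420.  259.5]
 [435.7 337.9]
 [492.3 327.1]
 [477.1 247.9]] [456.29222855 293.08091994] ((456.0963439941406, 292.9712219238281), (80.65604400634766, 58.28876495361328), 79.1493911743164)
rib [[437.13859086 290.92750362]
 [439.27704244 302.12778845]] [438.20781665 296.52764603]
[{"jaw": 1, "delta_pos": [-0.01, -0.02, 0.4], "angular": [0.0, -0.0, 0.01]}, {"jaw": 1, "delta_pos": [-0.01, -0.02, 0.4], "angular": [0.0, -0.0, 0.01]}, {"jaw": 1, "delta_pos": [-0.01, -0.02, 0.4], "angular": [0.0, -0.0, 0.01]}, {"jaw": 1, "delta_pos": [-0.01, -0.02, 0.4], "angular": [0.0, -0.0, 0.01]}, {"jaw": 1, "delta_pos": [-0.01, -0.02, 0.4], "angular": [0.0, -0.0, 0.01]}]
```

```bash
python3 -m inch '[{"jaw":1,"delta_pos":[-0.01,-0.01,0.6],"angular":[0,0,0.01]},{"jaw":1,"delta_pos":[-0.01,-0.01,0.6],"angular":[0,0,0]},{"jaw":1,"delta_pos":[-0.01,-0.01,0.6],"angular":[0,0,0]},{"jaw":1,"delta_pos":[0,-0.01,0.5],"angular":[0,0,0]},{"jaw":1,"delta_pos":[0,0,0.32],"angular":[0,0,0]}]'
python3 -m inch '[{"jaw":-0.3,"delta_pos":[0,0,0],"angular":[0,0,0]},{"jaw":-1,"delta_pos":[0,0,0],"angular":[0,0,0]},{"jaw":-1,"delta_pos":[0,0,0],"angular":[0,0,0]},{"jaw":-1,"delta_pos":[0,0,0],"angular":[0,0,0]},{"jaw":-1,"delta_pos":[0,0,0],"angular":[0,0,0]}]'
```

```text
time_s: 9.62
position: [455.4, 288.7, 14.4]
tcp_rot: [-0.001, 0.097, 0.995, -0.001]
contact_force: [-0.6, -0.0, -0.8]
opening: 85.1
grasp_force: 0.0
time_s: 10.25
position: [456.8, 290.2, 16.7]
tcp_rot: [0.001, 0.097, 0.995, 0.001]
contact_force: [0.6, 0.1, 3.0]
opening: 10.7
grasp_force: 61.8
```

```bash
python3 -m inch '[{"jaw":-1,"delta_pos":[0,0,-0.2],"angular":[0,0,0]},{"jaw":-1,"delta_pos":[0,0,-0.6],"angular":[0,0,0]},{"jaw":-1,"delta_pos":[0,0,-1],"angular":[0,0,0]},{"jaw":-1,"delta_pos":[0,0,-1],"angular":[0,0,0]},{"jaw":-1,"delta_pos":[0,0,-1],"angular":[0,0,0]}]'
python3 -m inch '[{"jaw":-1,"delta_pos":[0,0,-0.4],"angular":[0,0,0]},{"jaw":-1,"delta_pos":[0,0,0],"angular":[0,0,0]},{"jaw":-1,"delta_pos":[0,0,0],"angular":[0,0,0]},{"jaw":-1,"delta_pos":[0,0,0],"angular":[0,0,0]},{"jaw":-1,"delta_pos":[0,0,0],"angular":[0,0,0]}]'
python3 - <<'E'
from h import *
c=manip.camera("wrist");s=manip.read_state();np.savez("w2.npz",pos=s["position"],q=s["tcp_rot"],**c)
t=manip.camera("top")["pixels"]
print(s["position"],s["opening"],s["contact_force"])
w=c["pixels"][180:400,200:450]
cv2.imwrite("pics/w2.png",np.hstack([cv2.resize(w,(500,440),interpolation=2),cv2.resize(t[180:350,370:540],(300,300)).repeat(1,0)] if 0 else [cv2.resize(w,(500,440),interpolation=2),cv2.copyMakeBorder(cv2.resize(t[180:350,370:540],(300,300)),0,140,0,0,0)])[:,:,::-1])
E
```

```text
time_s: 10.88
position: [455.3, 289.3, 168.3]
tcp_rot: [-0.001, 0.097, 0.995, -0.0]
contact_force: [-0.4, -0.1, -1.5]
opening: 10.6
grasp_force: 61.0
time_s: 11.5
position: [455.2, 289.3, 182.0]
tcp_rot: [-0.001, 0.097, 0.995, -0.001]
contact_force: [-0.7, -0.6, -1.0]
opening: 10.7
grasp_force: 61.1
[455.42213372 289.40982926 182.40089199] 10.720813747762866 [ 0.13822695  1.07117076 -1.64754419]
```

View pics/w2.png

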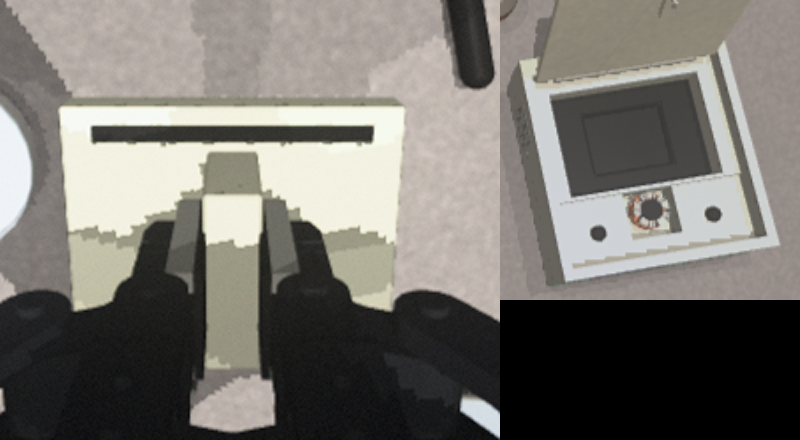

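The cassette is held by its rib, level and square, with the far plate edge at crop (61,105)–(404,105) and the rib top end at (204..262,194). The inset shows the hatch wide open and the pocket clear. Next is the cassette's offset from the tool.

Run:
```python
from h import *
d=dict(np.load("w2.npz"));f=lambda p:np.array(p)/2+[199.75,179.75]
R=Ro.from_quat(np.r_[d["q"][1:],d["q"][0]])
for zo in(4,6,8):
    z=d["pos"][2]-zo
    A=unproj(d,f([(61,106),(404,106)]),z);B=unproj(d,f([(204,195),(262,195)]),z+28)
    ta=R.inv().apply(A-d["pos"]);tb=R.inv().apply(B-d["pos"])
    print(zo,ta.round(1)[:,:2].tolist(),np.ptp(ta[:,1]),tb.round(1)[:,:2].tolist(),np.ptp(tb[:,1]))
# pocket from top view: dark chamber floor / pocket outline check
c=manip.camera("top");P=[reader(x,y,58) for x,y in((-5,-42),(59,-42),(59,42),(-5,42))];print(((proj(c,P)-[370,180])*300/170).round(0).tolist())
```

```text
4 [[30.5, -37.6], [30.4, 40.6]] 78.13015209775608 [[20.2, -4.0], [20.2, 7.1]] 11.10675858476871
6 [[29.9, -38.1], [29.9, 41.1]] 79.19418150933359 [[19.4, -4.1], [19.4, 7.2]] 11.293651179430226
8 [[29.4, -38.6], [29.4, 41.6]] 80.2582109209111 [[18.5, -4.2], [18.5, 7.3]] 11.480543774091696
[[173.0, 161.0], [159.0, 103.0], [83.0, 116.0], [96.0, 173.0]]
```

```bash
python3 -c "
from h import *
print(reader(27,0,0))
plan(reader(27,0,150),186.75,15,-1)"
```

```text
[ 577.66284834 -143.92649027    0.        ]
[{"jaw": -1, "delta_pos": [-0.34, -0.67, 0.06], "angular": [-0.0, -0.0, -0.2]}, {"jaw": -1, "delta_pos": [-0.32, -0.68, 0.06], "angular": [-0.0, -0.0, -0.2]}, {"jaw": -1, "delta_pos": [-0.31, -0.68, 0.06], "angular": [-0.0, -0.0, -0.2]}, {"jaw": -1, "delta_pos": [-0.3, -0.69, 0.06], "angular": [-0.0, -0.0, -0.2]}, {"jaw": -1, "delta_pos": [-0.28, -0.7, 0.06], "angular": [-0.0, -0.0, -0.2]}]
[{"jaw": -1, "delta_pos": [-0.27, -0.7, 0.06], "angular": [-0.0, -0.0, -0.2]}, {"jaw": -1, "delta_pos": [-0.25, -0.71, 0.06], "angular": [-0.0, -0.0, -0.2]}, {"jaw": -1, "delta_pos": [-0.24, -0.71, 0.06], "angular": [-0.0, -0.0, -0.2]}, {"jaw": -1, "delta_pos": [-0.22, -0.72, 0.06], "angular": [-0.0, -0.0, -0.2]}, {"jaw": -1, "delta_pos": [-0.21, -0.72, 0.06], "angular": [-0.0, -0.0, -0.2]}]
[{"jaw": -1, "delta_pos": [-0.19, -0.73, 0.06], "angular": [-0.0, -0.0, -0.2]}, {"jaw": -1, "delta_pos": [-0.18, -0.73, 0.06], "angular": [-0.0, -0.0, -0.2]}, {"jaw": -1, "delta_pos": [-0.16, -0.73, 0.06], "angular": [-0.0, -0.0, -0.2]}, {"jaw": -1, "delta_pos": [-0.15, -0.74, 0.06], "angular": [-0.0, -0.0, -0.2]}, {"jaw": -1, "delta_pos": [-0.13, -0.74, 0.06], "angular": [-0.0, -0.0, -0.2]}]
```

```bash
python3 -m inch '[{"jaw": -1, "delta_pos": [-0.34, -0.67, 0.06], "angular": [0,0,-0.2]}, {"jaw": -1, "delta_pos": [-0.32, -0.68, 0.06], "angular": [0,0,-0.2]}, {"jaw": -1, "delta_pos": [-0.31, -0.68, 0.06], "angular": [0,0,-0.2]}, {"jaw": -1, "delta_pos": [-0.3, -0.69, 0.06], "angular": [0,0,-0.2]}, {"jaw": -1, "delta_pos": [-0.28, -0.7, 0.06], "angular": [0,0,-0.2]}]'
python3 -m inch '[{"jaw": -1, "delta_pos": [-0.27, -0.7, 0.06], "angular": [0,0,-0.2]}, {"jaw": -1, "delta_pos": [-0.25, -0.71, 0.06], "angular": [0,0,-0.2]}, {"jaw": -1, "delta_pos": [-0.24, -0.71, 0.06], "angular": [0,0,-0.2]}, {"jaw": -1, "delta_pos": [-0.22, -0.72, 0.06], "angular": [0,0,-0.2]}, {"jaw": -1, "delta_pos": [-0.21, -0.72, 0.06], "angular": [0,0,-0.2]}]'
python3 -m inch '[{"jaw": -1, "delta_pos": [-0.19, -0.73, 0.06], "angular": [0,0,-0.2]}, {"jaw": -1, "delta_pos": [-0.18, -0.73, 0.06], "angular": [0,0,-0.2]}, {"jaw": -1, "delta_pos": [-0.16, -0.73, 0.06], "angular": [0,0,-0.2]}, {"jaw": -1, "delta_pos": [-0.15, -0.74, 0.06], "angular": [0,0,-0.2]}, {"jaw": -1, "delta_pos": [-0.13, -0.74, 0.06], "angular": [0,0,-0.2]}]'
python3 -m inch '[{"jaw":-1,"delta_pos":[0,0,0.1],"angular":[0,0,0]},{"jaw":-1,"delta_pos":[0,0,0],"angular":[0,0,0]},{"jaw":-1,"delta_pos":[0,0,0],"angular":[0,0,0]},{"jaw":-1,"delta_pos":[0,0,0],"angular":[0,0,0]},{"jaw":-1,"delta_pos":[0,0,0],"angular":[0,0,0]}]'
python3 - <<'E'
from h import *
plan(reader(27,0,80),186.75,5,-1)
c=manip.camera("wrist");t=manip.camera("top")["pixels"];print(manip.read_state()["qpos"].round(2))
np.savez("w3.npz",pos=manip.read_state()["position"],**c)
w=c["pixels"]
cv2.imwrite("pics/w3.png",np.hstack([cv2.resize(w,(480,360),interpolation=3),cv2.copyMakeBorder(cv2.resize(t[100:350,300:540],(320,333)),0,27,0,0,0)])[:,:,::-1])
E
```

```text
time_s: 12.28
position: [496.8, 144.1, 171.6]
tcp_rot: [0.0, 0.044, 0.999, 0.0]
contact_force: [0.4, 1.0, -1.5]
opening: 10.9
grasp_force: 61.0
time_s: 12.9
position: [537.6, -0.5, 159.5]
tcp_rot: [0.0, -0.008, 1.0, 0.0]
contact_force: [-0.3, -0.1, -1.9]
opening: 10.6
grasp_force: 61.1
time_s: 13.52
position: [578.4, -145.3, 147.4]
tcp_rot: [0.0, -0.06, 0.998, 0.0]
contact_force: [0.3, -0.4, -0.9]
opening: 10.5
grasp_force: 61.1
time_s: 14.15
position: [578.2, -143.8, 143.8]
tcp_rot: [0.0, -0.06, 0.998, -0.0]
contact_force: [-0.2, 1.2, -1.5]
opening: 11.1
grasp_force: 61.0
[{"jaw": -1, "delta_pos": [0.0, -0.0, 0.32], "angular": [-0.0, 0.0, 0.01]}, {"jaw": -1, "delta_pos": [0.0, -0.0, 0.32], "angular": [-0.0, 0.0, 0.01]}, {"jaw": -1, "delta_pos": [0.0, -0.0, 0.32], "angular": [-0.0, 0.0, 0.01]}, {"jaw": -1, "delta_pos": [0.0, -0.0, 0.32], "angular": [-0.0, 0.0, 0.01]}, {"jaw": -1, "delta_pos": [0.0, -0.0, 0.32], "angular": [-0.0, 0.0, 0.01]}]
[-0.36  0.23  0.13  1.47 -0.   -0.48]
```

View pics/w3.png

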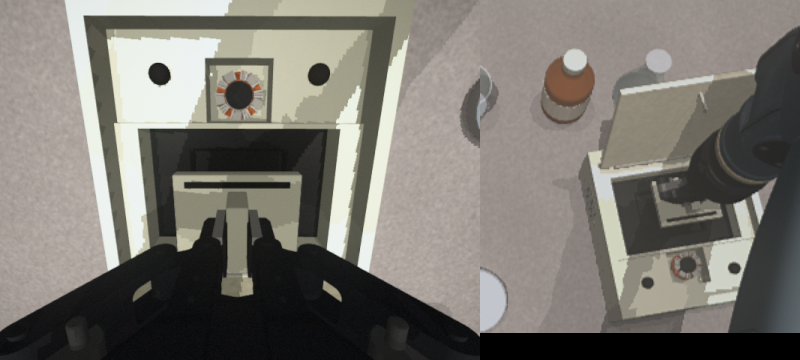

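The cassette hangs square over the chamber: plate centre at column 238, pocket front edge at columns 195–284 with its centre at 239.5. Descending.

```bash
python3 -m inch '[{"jaw":-1,"delta_pos":[0,0,0.3],"angular":[0,0,0]},{"jaw":-1,"delta_pos":[0,0,0.4],"angular":[0,0,0]},{"jaw":-1,"delta_pos":[0,0,0.4],"angular":[0,0,0]},{"jaw":-1,"delta_pos":[0,0,0.3],"angular":[0,0,0]},{"jaw":-1,"delta_pos":[0,0,0.2],"angular":[0,0,0]}]'
python3 -m inch '[{"jaw":-1,"delta_pos":[0,0,0.02],"angular":[0,0,0]},{"jaw":-1,"delta_pos":[0,0,0.02],"angular":[0,0,0]},{"jaw":-1,"delta_pos":[0,0,0.02],"angular":[0,0,0]},{"jaw":-1,"delta_pos":[0,0,0.02],"angular":[0,0,0]},{"jaw":-1,"delta_pos":[0,0,0.02],"angular":[0,0,0]}]'
python3 -m inch '[{"jaw":-1,"delta_pos":[0,0,0.02],"angular":[0,0,0]},{"jaw":-1,"delta_pos":[0,0,0.02],"angular":[0,0,0]},{"jaw":-1,"delta_pos":[0,0,0.02],"angular":[0,0,0]},{"jaw":-1,"delta_pos":[0,0,0.02],"angular":[0,0,0]},{"jaw":-1,"delta_pos":[0,0,0.02],"angular":[0,0,0]}]'
```

```text
time_s: 14.88
position: [577.4, -144.1, 77.9]
tcp_rot: [-0.001, -0.06, 0.998, 0.0]
contact_force: [0.4, -0.8, -1.7]
opening: 10.4
grasp_force: 61.1
time_s: 15.5
position: [578.3, -144.4, 75.8]
tcp_rot: [0.0, -0.06, 0.998, -0.0]
contact_force: [-0.4, -0.5, -1.6]
opening: 10.7
grasp_force: 61.1
time_s: 16.12
position: [578.1, -144.3, 71.7]
tcp_rot: [0.0, -0.06, 0.998, -0.0]
contact_force: [0.1, 0.2, 2.3]
opening: 10.8
grasp_force: 61.5
```

```bash
python3 -m inch '[{"jaw":-1,"delta_pos":[0,0,0.02],"angular":[0,0,0]},{"jaw":-1,"delta_pos":[0,0,0.02],"angular":[0,0,0]},{"jaw":-1,"delta_pos":[0,0,0.02],"angular":[0,0,0]},{"jaw":-1,"delta_pos":[0,0,0.02],"angular":[0,0,0]},{"jaw":-1,"delta_pos":[0,0,0.02],"angular":[0,0,0]}]'
```

```text
time_s: 16.75
position: [578.6, -144.0, 68.0]
tcp_rot: [0.001, -0.06, 0.998, 0.0]
contact_force: [-0.8, 1.0, -0.6]
opening: 10.4
grasp_force: 61.2
```

```bash
python3 -m inch '[{"jaw":-1,"delta_pos":[0,0,0.015],"angular":[0,0,0]},{"jaw":-1,"delta_pos":[0,0,0.015],"angular":[0,0,0]},{"jaw":-1,"delta_pos":[0,0,0.015],"angular":[0,0,0]},{"jaw":-1,"delta_pos":[0,0,0],"angular":[0,0,0]},{"jaw":-1,"delta_pos":[0,0,0],"angular":[0,0,0]}]'
```

```text
time_s: 17.38
position: [578.2, -144.1, 66.6]
tcp_rot: [0.0, -0.06, 0.998, 0.0]
contact_force: [-2.9, 3.7, 5.1]
opening: 11.0
grasp_force: 62.1
```

```bash
python3 -m inch '[{"jaw":0,"delta_pos":[0,0,0],"angular":[0,0,0]},{"jaw":0,"delta_pos":[0,0,0],"angular":[0,0,0]},{"jaw":0,"delta_pos":[0,0,0],"angular":[0,0,0]},{"jaw":0,"delta_pos":[0,0,-0.2],"angular":[0,0,0]},{"jaw":0,"delta_pos":[0,0,-0.5],"angular":[0,0,0]}]'
python3 -m inch '[{"jaw":0,"delta_pos":[0,0,-1],"angular":[0,0,0]},{"jaw":0,"delta_pos":[0,0,-1],"angular":[0,0,0]},{"jaw":0,"delta_pos":[0,0,-0.5],"angular":[0,0,0]},{"jaw":0,"delta_pos":[0,0,-0.2],"angular":[0,0,0]},{"jaw":0,"delta_pos":[0,0,0],"angular":[0,0,0]}]'
python3 - <<'E'
from h import *
c=manip.camera("wrist");print(manip.read_state()["position"])
np.savez("w4.npz",**c)
for X in [reader(x,y,60) for x,y in((-3.5,-40.5),(57.5,-40.5),(57.5,40.5),(-3.5,40.5))]: print(proj(c,X))
cv2.imwrite("pics/w4.png",c["pixels"][:,:,::-1])
E
```

```text
time_s: 18.0
position: [577.1, -144.1, 93.0]
tcp_rot: [-0.001, -0.06, 0.998, 0.0]
contact_force: [0.1, -0.6, 0.3]
opening: 42.8
grasp_force: 0.0
time_s: 18.62
position: [578.3, -144.5, 202.0]
tcp_rot: [0.0, -0.06, 0.998, -0.0]
contact_force: [-0.2, -0.2, -0.5]
opening: 43.0
grasp_force: 0.0
[ 577.83832062 -144.27505409  200.96007421]
[[267.41258217 189.86939921]]
[[269.97360329 257.49828871]]
[[359.56096014 257.62525018]]
[[362.24760095 190.02348572]]
```

View pics/w4.png

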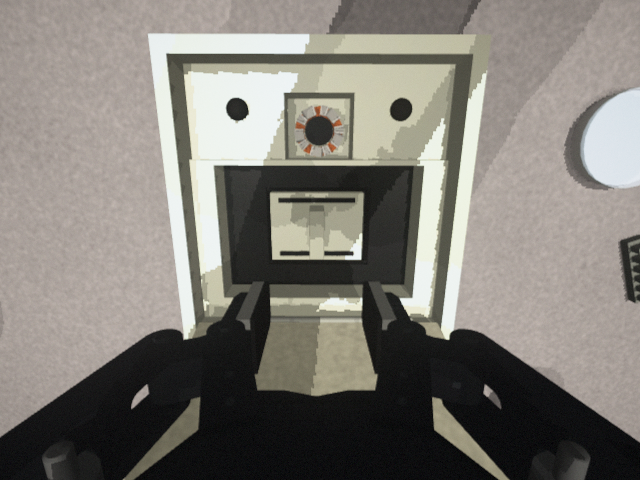

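The cassette's plate sits at (270–363, 191–261), against a prediction of (267–362, 190–257) for fully home, and it looks flat. The release is good, so I go over the hatch to get behind it.

```bash
python3 -m inch '[{"jaw":-1,"delta_pos":[0,0,-0.6],"angular":[0,0,0]},{"jaw":-1,"delta_pos":[0,0,-0.8],"angular":[0,0,0]},{"jaw":-1,"delta_pos":[0,0,-0.8],"angular":[0,0,0]},{"jaw":-1,"delta_pos":[0,0,-0.7],"angular":[0,0,0]},{"jaw":-1,"delta_pos":[0,0,-0.3],"angular":[0,0,0]}]'
python3 -m inch '[{"jaw":-1,"delta_pos":[-0.5,0,0],"angular":[0,0,0]},{"jaw":-1,"delta_pos":[-0.8,0,0],"angular":[0,0,0]},{"jaw":-1,"delta_pos":[-0.8,0,0],"angular":[0,0,0]},{"jaw":-1,"delta_pos":[-0.8,0,0],"angular":[0,0,0]},{"jaw":-1,"delta_pos":[-0.4,0,0],"angular":[0,0,0]}]'
python3 - <<'E'
from h import *
s=manip.read_state();d=s["position"]-reader(0,0,0);a=np.radians(6.75);print("reader frame",d[0]*np.cos(a)+d[1]*np.sin(a),-d[0]*np.sin(a)+d[1]*np.cos(a),d[2],s["qpos"].round(2))
c=manip.camera("scene");cv2.imwrite("pics/s5.png",c["pixels"][:,:,::-1])
E
```

```text
time_s: 19.3
position: [578.2, -144.4, 330.1]
tcp_rot: [-0.0, -0.06, 0.998, -0.0]
contact_force: [0.8, -0.5, 0.5]
opening: 0.2
grasp_force: 0.0
time_s: 19.92
position: [708.1, -127.7, 324.4]
tcp_rot: [-0.001, -0.06, 0.998, 0.001]
contact_force: [11.4, -1.6, 40.7]
opening: 0.1
grasp_force: 0.0
reader frame 158.4172511474286 0.745434507569918 324.38568876308983 [-0.27  0.88  1.42  2.12  0.   -0.39]
```

View pics/s5.png

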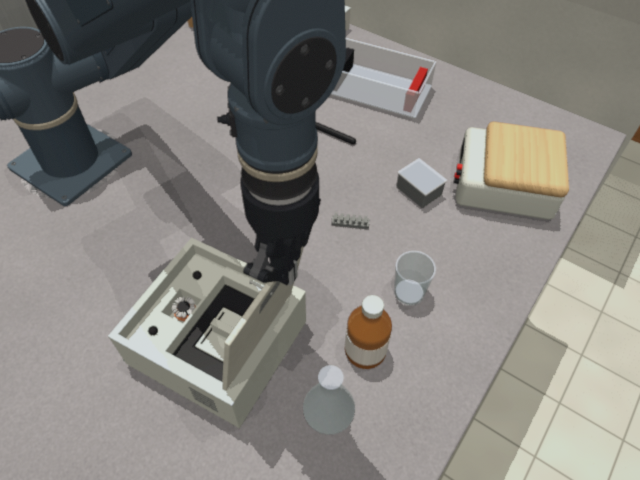

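The picture shows the gripper over and behind the open hatch at about (275,270), clear of it. The force reading comes from joint 3 sitting at its range end, so I go down, which also folds the elbow.

```bash
python3 -m inch '[{"jaw":-1,"delta_pos":[0,0,0.3],"angular":[0,0,0]},{"jaw":-1,"delta_pos":[0,0,0.3],"angular":[0,0,0]},{"jaw":-1,"delta_pos":[0,0,0.4],"angular":[0,0,0]},{"jaw":-1,"delta_pos":[0,0,0.4],"angular":[0,0,0]},{"jaw":-1,"delta_pos":[0,0,0.4],"angular":[0,0,0]}]'
cat > push.py <<'E'
from h import *
import sys
t0,t1,n=map(float,sys.argv[1:4]);n=int(n)
s=manip.read_state();d=s["position"]-reader(0,0,0);a=np.radians(6.75)
p=np.array([d[0]*np.cos(a)+d[1]*np.sin(a),d[2]]);print(p,"y",-d[0]*np.sin(a)+d[1]*np.cos(a),"q",s["qpos"].round(2))
for th in np.radians(np.linspace(t0,t1,n)):
    r=150+24*(1-th/1.75)
    q=np.array([95-r*np.cos(th)+4*np.sin(th)+11,104+r*np.sin(th)+4*np.cos(th)])
    e=(q-p)/-40;print(round(np.degrees(th)),e.round(3).tolist());p=q
E
python3 push.py 100 66 11
```

```text
time_s: 20.6
position: [706.9, -128.2, 254.4]
tcp_rot: [0.0, -0.06, 0.998, -0.0]
contact_force: [0.5, 0.2, -0.5]
opening: 0.1
grasp_force: 0.0
[157.18403094 254.44553103] y 0.40036041713086234 q [-0.27  0.64  0.9   1.82  0.   -0.39]
100 [0.53, 0.084]
97 [0.217, -0.058]
93 [0.221, -0.045]
90 [0.225, -0.032]
86 [0.228, -0.019]
83 [0.229, -0.005]
80 [0.231, 0.009]
76 [0.231, 0.023]
73 [0.23, 0.037]
69 [0.229, 0.051]
66 [0.227, 0.065]
```

```bash
python3 -m inch '[{"jaw":-1,"delta_pos":[0.2,0,0.04],"angular":[0,0,0]},{"jaw":-1,"delta_pos":[0.15,0,0.04],"angular":[0,0,0]},{"jaw":-1,"delta_pos":[0.1,0,0],"angular":[0,0,0]},{"jaw":-1,"delta_pos":[0.1,0,0],"angular":[0,0,0]},{"jaw":-1,"delta_pos":[0.1,0,-0.02],"angular":[0,0,0]}]'
```

```text
time_s: 21.22
position: [681.4, -131.3, 253.4]
tcp_rot: [0.001, -0.06, 0.998, -0.0]
contact_force: [0.3, 0.3, -1.1]
opening: 0.2
grasp_force: 0.0
```

```bash
python3 -m inch '[{"jaw":-1,"delta_pos":[0.15,0,-0.04],"angular":[0,0,0]},{"jaw":-1,"delta_pos":[0.18,0,-0.04],"angular":[0,0,0]},{"jaw":-1,"delta_pos":[0.2,0,-0.03],"angular":[0,0,0]},{"jaw":-1,"delta_pos":[0.2,0,-0.02],"angular":[0,0,0]},{"jaw":-1,"delta_pos":[0.2,0,-0.01],"angular":[0,0,0]}]'; python3 push.py 83 55 11
```

```text
time_s: 21.85
position: [644.1, -135.8, 259.3]
tcp_rot: [0.001, -0.06, 0.998, -0.0]
contact_force: [3.6, 0.3, -2.1]
opening: 0.0
grasp_force: 1.2
[ 93.96909222 259.32821398] y 0.2630470368646822 q [-0.31  0.43  0.61  1.75  0.   -0.43]
83 [0.07, 0.046]
80 [0.19, 0.006]
77 [0.19, 0.016]
75 [0.19, 0.025]
72 [0.189, 0.035]
69 [0.188, 0.044]
66 [0.186, 0.053]
63 [0.184, 0.063]
61 [0.182, 0.072]
58 [0.179, 0.081]
55 [0.175, 0.09]
```

Contact is a gentle 3.6 N. I continue along the arc.

```bash
python3 -m inch '[{"jaw":-1,"delta_pos":[0.2,0,0.03],"angular":[0,0,0]},{"jaw":-1,"delta_pos":[0.2,0,0.03],"angular":[0,0,0]},{"jaw":-1,"delta_pos":[0.19,0,0.03],"angular":[0,0,0]},{"jaw":-1,"delta_pos":[0.19,0,0.04],"angular":[0,0,0]},{"jaw":-1,"delta_pos":[0.19,0,0.05],"angular":[0,0,0]}]'
python3 -m inch '[{"jaw":-1,"delta_pos":[0.19,0,0.06],"angular":[0,0,0]},{"jaw":-1,"delta_pos":[0.19,0,0.07],"angular":[0,0,0]},{"jaw":-1,"delta_pos":[0.18,0,0.08],"angular":[0,0,0]},{"jaw":-1,"delta_pos":[0.18,0,0.08],"angular":[0,0,0]},{"jaw":-1,"delta_pos":[0.18,0,0.09],"angular":[0,0,0]}]'; python3 push.py 56 20 16
```

```text
time_s: 22.48
position: [605.6, -140.4, 251.7]
tcp_rot: [0.001, -0.06, 0.998, -0.0]
contact_force: [2.2, 0.3, -1.7]
opening: -0.2
grasp_force: 1.2
time_s: 23.1
position: [569.2, -144.9, 236.6]
tcp_rot: [0.001, -0.06, 0.998, -0.0]
contact_force: [2.9, 0.6, -0.0]
opening: 0.1
grasp_force: 1.2
[ 18.44699079 236.6060067 ] y -0.010707818078425024 q [-0.36  0.21  0.29  1.65  0.   -0.48]
56 [-0.027, -0.069]
54 [0.148, 0.082]
51 [0.145, 0.088]
49 [0.142, 0.095]
46 [0.138, 0.101]
44 [0.134, 0.107]
42 [0.13, 0.113]
39 [0.126, 0.119]
37 [0.121, 0.125]
34 [0.116, 0.13]
32 [0.111, 0.135]
30 [0.105, 0.14]
27 [0.1, 0.145]
25 [0.094, 0.15]
22 [0.088, 0.154]
20 [0.081, 0.158]
```

```bash
python3 -m inch '[{"jaw":-1,"delta_pos":[0.15,0,0.08],"angular":[0,0,0]},{"jaw":-1,"delta_pos":[0.15,0,0.09],"angular":[0,0,0]},{"jaw":-1,"delta_pos":[0.14,0,0.1],"angular":[0,0,0]},{"jaw":-1,"delta_pos":[0.14,0,0.1],"angular":[0,0,0]},{"jaw":-1,"delta_pos":[0.13,0,0.11],"angular":[0,0,0]}]'
python3 -m inch '[{"jaw":-1,"delta_pos":[0.13,0,0.12],"angular":[0,0,0]},{"jaw":-1,"delta_pos":[0.12,0,0.12],"angular":[0,0,0]},{"jaw":-1,"delta_pos":[0.12,0,0.13],"angular":[0,0,0]},{"jaw":-1,"delta_pos":[0.11,0,0.13],"angular":[0,0,0]},{"jaw":-1,"delta_pos":[0.11,0,0.14],"angular":[0,0,0]}]'
python3 push.py 32 4 13
```

```text
time_s: 23.72
position: [541.1, -148.3, 217.3]
tcp_rot: [0.001, -0.06, 0.998, -0.0]
contact_force: [3.6, 0.1, 0.4]
opening: 0.1
grasp_force: 1.2
time_s: 24.35
position: [517.8, -151.1, 191.5]
tcp_rot: [0.001, -0.06, 0.998, -0.0]
contact_force: [3.5, 0.1, 1.3]
opening: 0.0
grasp_force: 1.3
[-33.28399174 191.53469385] y -0.1314956617399008 q [-0.41  0.08  0.05  1.54  0.   -0.53]
32 [-0.008, -0.1]
30 [0.102, 0.136]
27 [0.097, 0.141]
25 [0.091, 0.145]
23 [0.086, 0.149]
20 [0.08, 0.153]
18 [0.074, 0.157]
16 [0.067, 0.16]
13 [0.061, 0.164]
11 [0.054, 0.166]
9 [0.048, 0.169]
6 [0.041, 0.171]
4 [0.034, 0.174]
```

```bash
python3 -m inch '[{"jaw":-1,"delta_pos":[0.1,0,0.13],"angular":[0,0,0]},{"jaw":-1,"delta_pos":[0.1,0,0.14],"angular":[0,0,0]},{"jaw":-1,"delta_pos":[0.1,0,0.14],"angular":[0,0,0]},{"jaw":-1,"delta_pos":[0.09,0,0.15],"angular":[0,0,0]},{"jaw":-1,"delta_pos":[0.08,0,0.15],"angular":[0,0,0]}]'
python3 -m inch '[{"jaw":-1,"delta_pos":[0.08,0,0.15],"angular":[0,0,0]},{"jaw":-1,"delta_pos":[0.07,0,0.16],"angular":[0,0,0]},{"jaw":-1,"delta_pos":[0.07,0,0.16],"angular":[0,0,0]},{"jaw":-1,"delta_pos":[0.06,0,0.16],"angular":[0,0,0]},{"jaw":-1,"delta_pos":[0.06,0,0.16],"angular":[0,0,0]}]'
python3 push.py 8 0 4
```

```text
time_s: 24.98
position: [499.2, -153.4, 163.0]
tcp_rot: [0.001, -0.06, 0.998, -0.0]
contact_force: [2.6, 0.6, 2.8]
opening: 0.0
grasp_force: 1.3
time_s: 25.6
position: [485.9, -155.1, 131.3]
tcp_rot: [0.001, -0.06, 0.998, -0.0]
contact_force: [2.8, -0.8, 2.9]
opening: -0.3
grasp_force: 1.4
[-65.460263   131.33169726] y -0.26554582829331164 q [-0.44  0.01 -0.14  1.42  0.   -0.56]
8 [-0.04, -0.014]
5 [0.044, 0.197]
3 [0.035, 0.199]
0 [0.025, 0.202]
```

```bash
python3 -m inch '[{"jaw":-1,"delta_pos":[0.02,0,0.12],"angular":[0,0,0]},{"jaw":-1,"delta_pos":[0.02,0,0.12],"angular":[0,0,0]},{"jaw":-1,"delta_pos":[0.02,0,0.1],"angular":[0,0,0]},{"jaw":-1,"delta_pos":[0,0,0.08],"angular":[0,0,0]},{"jaw":-1,"delta_pos":[0,0,0.05],"angular":[0,0,0]}]'
python3 -m inch '[{"jaw":-1,"delta_pos":[0,0,0.03],"angular":[0,0,0]},{"jaw":-1,"delta_pos":[0,0,0.03],"angular":[0,0,0]},{"jaw":-1,"delta_pos":[0,0,0.03],"angular":[0,0,0]},{"jaw":-1,"delta_pos":[0,0,0.03],"angular":[0,0,0]},{"jaw":-1,"delta_pos":[0,0,0.02],"angular":[0,0,0]}]'
```

```text
time_s: 26.22
position: [483.2, -155.3, 112.5]
tcp_rot: [0.001, -0.06, 0.998, -0.0]
contact_force: [0.3, -0.7, 2.3]
opening: 0.1
grasp_force: 1.2
time_s: 26.85
position: [483.1, -155.3, 107.0]
tcp_rot: [0.001, -0.06, 0.998, -0.0]
contact_force: [-2.1, -0.7, 2.5]
opening: 0.2
grasp_force: 1.3
```

```bash
python3 -m inch '[{"jaw":-1,"delta_pos":[0,0,0.02],"angular":[0,0,0]},{"jaw":-1,"delta_pos":[0,0,0.015],"angular":[0,0,0]},{"jaw":-1,"delta_pos":[0,0,0.01],"angular":[0,0,0]},{"jaw":-1,"delta_pos":[0,0,0.01],"angular":[0,0,0]},{"jaw":-1,"delta_pos":[0,0,0],"angular":[0,0,0]}]'
```

```text
time_s: 27.48
position: [483.6, -155.3, 105.0]
tcp_rot: [0.001, -0.06, 0.998, -0.0]
contact_force: [-3.2, -0.7, 2.1]
opening: -0.1
grasp_force: 1.3
```

```bash
python3 -m inch '[{"jaw":-1,"delta_pos":[0,0,0.02],"angular":[0,0,0]},{"jaw":-1,"delta_pos":[0,0,0.02],"angular":[0,0,0]},{"jaw":-1,"delta_pos":[0,0,0.02],"angular":[0,0,0]},{"jaw":-1,"delta_pos":[0,0,0.02],"angular":[0,0,0]},{"jaw":-1,"delta_pos":[0,0,0.01],"angular":[0,0,0]}]'
```

```text
time_s: 28.1
position: [483.7, -155.3, 101.5]
tcp_rot: [0.001, -0.06, 0.998, -0.0]
contact_force: [-2.1, 0.7, 2.8]
opening: -0.2
grasp_force: 1.6
```

```bash
python3 -m inch '[{"jaw":-1,"delta_pos":[0,0,0.015],"angular":[0,0,0]},{"jaw":-1,"delta_pos":[0,0,0.01],"angular":[0,0,0]},{"jaw":-1,"delta_pos":[0,0,0.01],"angular":[0,0,0]},{"jaw":-1,"delta_pos":[0,0,0],"angular":[0,0,0]},{"jaw":-1,"delta_pos":[0,0,0],"angular":[0,0,0]}]'
```

```text
time_s: 28.72
position: [483.7, -155.3, 100.0]
tcp_rot: [0.001, -0.06, 0.998, -0.0]
contact_force: [-1.7, 0.1, 4.5]
opening: -0.1
grasp_force: 1.8
```

```bash
python3 -m inch '[{"jaw":-1,"delta_pos":[0,0,0.01],"angular":[0,0,0]},{"jaw":-1,"delta_pos":[0,0,0.01],"angular":[0,0,0]},{"jaw":-1,"delta_pos":[0,0,0.01],"angular":[0,0,0]},{"jaw":-1,"delta_pos":[0,0,0.01],"angular":[0,0,0]},{"jaw":-1,"delta_pos":[0,0,0],"angular":[0,0,0]}]'
```

```text
time_s: 29.35
position: [483.8, -155.3, 99.7]
tcp_rot: [0.001, -0.06, 0.998, -0.0]
contact_force: [-4.0, 0.9, 8.4]
opening: 0.1
grasp_force: 4.5
```

Bottomed at the same depth, 99.7 mm, with 8.4 N. I let go slowly at first, then move off towards the front.

```bash
python3 -m inch '[{"jaw":-1,"delta_pos":[0,0,-0.1],"angular":[0,0,0]},{"jaw":-1,"delta_pos":[0,0,-0.2],"angular":[0,0,0]},{"jaw":-1,"delta_pos":[0,0,-0.5],"angular":[0,0,0]},{"jaw":-1,"delta_pos":[0.5,0,-0.8],"angular":[0,0,0]},{"jaw":-1,"delta_pos":[0.8,0,-0.8],"angular":[0,0,0]}]'
python3 -m inch '[{"jaw":-1,"delta_pos":[1,0,-0.5],"angular":[0,0,0]},{"jaw":-1,"delta_pos":[1,0,0],"angular":[0,0,0]},{"jaw":-1,"delta_pos":[0,0,0],"angular":[0,0,0]},{"jaw":-1,"delta_pos":[0,0,0],"angular":[0,0,0]},{"jaw":-1,"delta_pos":[0,0,0],"angular":[0,0,0]}]'
python3 -m inch '[{"jaw":-1,"delta_pos":[0,0,0],"angular":[0,0,0]},{"jaw":-1,"delta_pos":[0,0,0],"angular":[0,0,0]},{"jaw":-1,"delta_pos":[0,0,0],"angular":[0,0,0]},{"jaw":-1,"delta_pos":[0,0,0],"angular":[0,0,0]},{"jaw":-1,"delta_pos":[0,0,0],"angular":[0,0,0]}]'
python3 - <<'E'
from h import *
c=manip.camera("scene");cv2.imwrite("pics/s6.png",c["pixels"][:,:,::-1])
E
```

```text
time_s: 29.98
position: [432.0, -161.5, 194.8]
tcp_rot: [0.001, -0.061, 0.998, -0.0]
contact_force: [0.8, -0.6, 0.6]
opening: -0.0
grasp_force: 0.0
time_s: 30.6
position: [353.1, -171.0, 213.8]
tcp_rot: [0.001, -0.06, 0.998, -0.0]
contact_force: [0.6, 0.7, -0.8]
opening: -0.0
grasp_force: 0.0
time_s: 31.22
position: [352.4, -171.1, 214.2]
tcp_rot: [0.001, -0.06, 0.998, -0.0]
contact_force: [-0.6, 0.1, -0.0]
opening: -0.1
grasp_force: 0.0
```

View pics/s6.png

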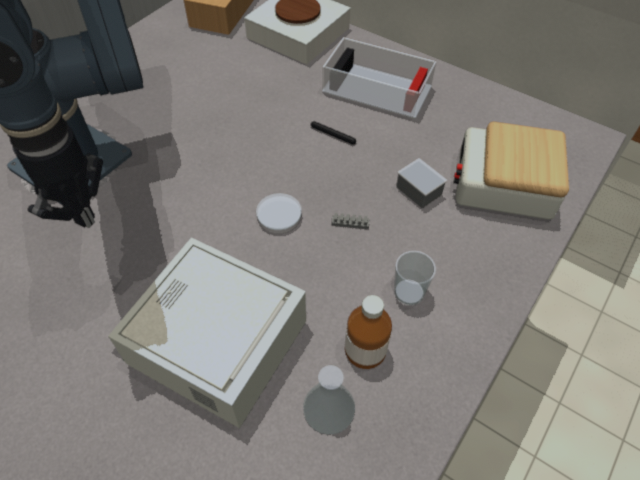

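The hatch is flush, with its outline at (197,245)–(303,295) as at the start. It has stayed down about 1.5 s untouched, and the other things are where they were. Handing in.

```bash
python3 -c "
from plant import manip
print(manip.finish_job())"
```

```text
the job is handed in; nothing more can be done
None
```

I opened the reader, placed the cassette in the pocket, latched the hatch flush again and handed the job in at about 31 s; the other things on the bench were left in place, but the hand-in returned no verdict.

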